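Change over the two trays of a welding shuttle

TASK

Change over the welder's two sliding trays with the fingertips, without pinching or lifting anything: hook a finger behind the lip of the tray that holds the finished wire frame (the closed hoop) and draw it all the way out to its stop, and push the other tray, with the straight bar, fully home under the electrode, in either order. Both parts stay lying in their trays; leave the tin, the wrench and the stop button alone, and finish clear of everything.

Things in the scene. Friction and masses are not known exactly. Their poses are not given: they have to be found in the camera images.
- station: two-lane welding shuttle, fixed; place and heading vary. Dark base plate x -170 to 290 mm, 324 wide, 12 thick; steel rails along x, tops 28 mm high; tray centre lines at y = +75 (left), -75 mm (right). Bridge at x = 245 to 275, 151 mm high; copper electrodes at x = 190, tips 85 mm high. Origin on the bench at mid width, level with the home lips; +x away from the robot, +y left.
- lip_left: raised steel lip at the robot-side end of the left (station +y) tray, 4 mm thick, 122 wide, 26 tall. Origin: mid width and thickness, at tray-floor level (20 mm above the bench). +x along the rail into the station, +y across, z up. Empty finger pocket behind it from x = 2 to 62 mm, 114 wide; then a divider and the part's cell, x = 68 to 208 mm; divider, side and end walls 16 mm tall.
- lip_right: raised steel lip at the robot-side end of the right (station -y) tray, 4 mm thick, 122 wide, 26 tall. Origin: mid width and thickness, at tray-floor level (20 mm above the bench). +x along the rail into the station, +y across, z up. Empty finger pocket behind it from x = 2 to 62 mm, 114 wide; then a divider and the part's cell, x = 68 to 208 mm; divider, side and end walls 16 mm tall.
- face_left: front plate of the left tray, fixed on the robot side of its lip: 4 mm thick, 122 wide, top 20 mm above and foot 6 mm below the tray floor. Origin at mid width and thickness, tray-floor level (4 mm in front of the lip's origin); axes as the lip. The surface to push on is at x = -2 mm.
- face_right: front plate of the right tray, fixed on the robot side of its lip: 4 mm thick, 122 wide, top 20 mm above and foot 6 mm below the tray floor. Origin at mid width and thickness, tray-floor level (4 mm in front of the lip's origin); axes as the lip. The surface to push on is at x = -2 mm.
- tray_left (a joint): how far the left tray is drawn out, m: 0 = fully home under its electrode, 0.14 = at the outer stop. It slides level along -x of the lip's frame and stays where it is left; friction about 2 N plus 6 N per m/s; tray 0.55 kg.
- tray_right (a joint): how far the right tray is drawn out, m: 0 = fully home under its electrode, 0.14 = at the outer stop. It slides level along -x of the lip's frame and stays where it is left; friction about 2 N plus 6 N per m/s; tray 0.55 kg.
- frame_mid (a point): centre of the finished wire frame: a closed rounded rectangular hoop of 5 mm bright steel wire, 60 x 84 mm, about 40 g, lying loose and flat in the cell of one tray (either one). It marks the tray to be drawn out.
- bar_mid (a point): centre of the fresh blank: a straight steel bar 84 x 14 x 8 mm, about 70 g, lying loose and flat across the cell of the other tray. It marks the tray to be sent home.
- tin: loose open steel tin, 68 mm across, 70 mm tall, standing on the bench to the left of the station; origin under its centre. Leave alone.
- wrench: loose steel wrench, 150 mm long, lying flat on the bench to the right of the station; origin under its middle. Leave alone.
- stop (a joint): travel of the red stop button (36 mm across) on the black control box (100 x 150 x 50 mm, fixed, to the far right of the station), m: 0 = up, 0.006 = pressed. Leave alone.
There are look-alikes about, which are no part of the job. What is meant by the part that bears bar_mid is not purple, and is the smaller of those in its own colour.

How it is judged:
On the way:
1. the tray with the wire frame is drawn out by a finger on the inner side of its lip (((x of frame_mid in the frame of lip_left between 0.06 and 0.215 m and y of frame_mid in the frame of lip_left between -0.06 and 0.06 m and height (world z) of frame_mid below 0.04 m and value of joint tray_left above 0.1 m and contact force between the fingers and lip_left above 0.3 N) or (x of frame_mid in the frame of lip_right between 0.06 and 0.215 m and y of frame_mid in the frame of lip_right between -0.06 and 0.06 m and height (world z) of frame_mid below 0.04 m and value of joint tray_right above 0.1 m and contact force between the fingers and lip_right above 0.3 N))), for 0.05 s.
At the end, for the whole second after the job is handed in: The tray holding the wire frame is out at its stop (within 6 mm), the tray holding the bar is home (within 6 mm), both trays at rest, the frame and the bar each still lying in the cell of its own tray (((x of frame_mid in the frame of lip_left between 0.06 and 0.215 m and y of frame_mid in the frame of lip_left between -0.06 and 0.06 m and height (world z) of each of frame_mid, bar_mid below 0.04 m and x of bar_mid in the frame of lip_right between 0.06 and 0.215 m and y of bar_mid in the frame of lip_right between -0.06 and 0.06 m and value of joint tray_left above 0.134 m and value of joint tray_right below 0.006 m) or (x of frame_mid in the frame of lip_right between 0.06 and 0.215 m and y of frame_mid in the frame of lip_right between -0.06 and 0.06 m and height (world z) of each of frame_mid, bar_mid below 0.04 m and x of bar_mid in the frame of lip_left between 0.06 and 0.215 m and y of bar_mid in the frame of lip_left between -0.06 and 0.06 m and value of joint tray_right above 0.134 m and value of joint tray_left below 0.006 m)) and velocity of joint tray_left between -0.01 and 0.01 m/s and velocity of joint tray_right between -0.01 and 0.01 m/s); the robot touches nothing.
It fails at once if a part is lifted out of a tray (height (world z) of any of frame_mid, bar_mid above 0.055 m).
It fails at once if a tray's lip is pinched (squeezed on both of its faces at once) ((contact force between the fingers and lip_left above 2 N and contact force between the fingers and face_left above 2 N) or (contact force between the fingers and lip_right above 2 N and contact force between the fingers and face_right above 2 N)).
It fails at once if the tin or the wrench is disturbed (moved more than 30 mm) or the tin is tipped (distance of any of tin, wrench from where it was at the start of the episode above 0.03 m or angle between tin's own z axis and vertical above 0.4 rad).
It fails at once if the stop button is pressed (value of joint stop above 0.003 m).
It also fails if it takes over 40 s, if anything falls off the work surface, if the arm or the gripper's body presses on something with over 40 N, if the wrist force passes 120 N, or if a joint passes its speed limit or range.

ROBOT

A 6-joint arm with a two-finger parallel gripper is mounted at the origin on the work surface. World frame = base frame: x ahead of the robot, y to its left, z up, the work surface at z = 0. Lengths are in m, angles in rad, forces in N, time in s.
With the tool pointing down it reaches from about 0.425 to 0.95 m from the base axis. Payload 3.5 kg.
Tool frame: the origin (TCP) lies midway between the tips of the shut fingers; the grasp point (between the pads) lies 19 mm behind it; x points along the fingers, y is the direction in which the jaws open and shut, and the axes are right-handed (so a half turn about x gives the same grasp; the last joint's range is limited). The gripper opens to 85 mm and grips with 20 to 120 N. Pads are 22 mm wide; open, the fingers measure 114 mm over their backs; the gripper's body (76 mm by 85 mm) begins 54 mm behind the grasp point. The pads swing forward as they close: fully open they stand 13 mm farther back than shut.
Start: joints at [0.98, 0.286, 1.577, -0, 1.279, -0.15], TCP at [0.288, 0.61, 0.195] pointing down, gripper open.
Joint ranges: [-2.77, 2.77], [-0.9, 2.22], [0.21, 2.48], [-1.53, 4.67], [0.24, 2.81], [-2.84, 2.84]. Speed limits (rad/s): [2.79, 2.79, 3.14, 3.14, 3.14, 3.14].

INTERFACE

Orientations are given as a unit quaternion [x, y, z, w].
In Python, from plant import ctrl, vision gives the robot as it stands. The module is installed in compiled form; this text tells all that it offers.
- The arm moves only by the tool play_rows, never from a script. Its arguments are lists of equal length, an entry for each row: "claw": the closure in counts, from 0 (fully open) to 255 (shut); "travel": the shift along the tool's x, y, z in m, a list of three; "dr": the turn, a rotation vector about the tool's x, y, z in rad, a list of three. In form: {"claw": [claw, ...], "travel": [[tx, ty, tz], ...], "dr": [[wx, wy, wz], ...]}. A call has 1 to 20 rows; each row is the pose to reach, as a shift and turn from the pose measured when the call began, along the tool's axes at that moment; what a row does not reach only later rows make up. A row lasts 1/10 s, in which the tool goes at most 50 mm and 8.59 degrees, less where a joint would pass 70% of its speed; a pose out of reach is approached as far as the arm can. A call with a gripper value outside its range is refused whole. The fingers move at their own pace and stop on an object; "force" is the grip in N (left out, the last holds). Time passes only in rows, so rows that repeat a pose let the fingers close. It gives the time, the measured TCP pose, the force and the opening at its end, in the units of the state.
- ctrl.get_state(): the state, without advancing time (a new reading comes with each control period).
- vision.read_camera(name): name is "side" or "top" or "wrist"; returns a dict with "img" (400x640x3 uint8, red, green, blue), "range_z" (400x640 float32, m along the optical axis (not along the pixel's ray), 0 where there is no reading), "K" (3x3 intrinsics, pixels), "world_to_cam" (4x4, takes a point from world to camera coordinates). Camera axes: x right, y up, looking along -z (the intrinsics and any distortion apply to the point x, -y, -z); pixel columns grow to the right and rows downward; lengths in m; the calibration is good to about 2 mm. A picture is of the moment at which its call begins.
- ctrl.sign_off(): hands the job in, once; it reports no verdict.
The state is a dict: "time": time; "qpos": joint angles; "dq": joint speeds; "joint_efforts": joint torques, N m; "eef_pos": TCP position; "tcp_rot": TCP orientation; "contact_force": force on the tool from outside, world axes, zero at the start; "wrist_torque": the same for the moment, N m; "opening": opening from 0.0 (shut) to 1.0 (fully open).
Only numpy, scipy, OpenCV 4.12 (cv2) and the standard library are available. Lean on these libraries where they do the work, as an engineer would, in place of code of your own. Each camera call takes 0.05 s, during which the arm holds its last target.

## Working session

There is one attempt and no reset: what is moved stays moved. The work goes in short steps, Python scripts to look and compute and a tool call to move; the robot and the scene stay as the last step left them, time stands still between calls to the robot, and variables do not carry over. Pictures are saved under pics/ and viewed, and the job is handed in when it is done.

Besides the shell and the picture viewer there is one more tool, called as name(argument=value, ...), one argument or row to a line, values as JSON. play_rows: Moves the arm, as the interface text tells. Its arguments: {"type":"object","properties":{"claw":{"type":"array","items":{"type":"number"}},"travel":{"type":"array","items":{"type":"array","items":{"type":"number"}}},"dr":{"type":"array","items":{"type":"array","items":{"type":"number"}}},"force":{"type":"number"}},"required":["claw","travel","dr"]}

```bash
mkdir -p pics; cat > h.py <<'E'
import numpy as np,cv2
from plant import ctrl,vision
def snap(n,tag):
    c=vision.read_camera(n); np.savez(f'{tag}_{n}.npz',**c)
    cv2.imwrite(f'pics/{tag}_{n}.png',c['img'][:,:,::-1]); return c
def cast(c,u,v,z):
    K=c['K'];T=c['world_to_cam'];R=T[:3,:3];t=T[:3,3]
    d=np.array([(u-K[0,2])/K[0,0],-(v-K[1,2])/K[1,1],-1.]);o=-R.T@t;d=R.T@d
    return o+d*(z-o[2])/d[2]
def deproj(c,u,v):
    K=c['K'];T=c['world_to_cam'];R=T[:3,:3];t=T[:3,3]
    r=c['range_z'][int(v),int(u)]
    d=np.array([(u-K[0,2])/K[0,0],-(v-K[1,2])/K[1,1],-1.])*r
    return R.T@(d-t)
E
python3 - <<'E'
from h import *
np.set_printoptions(precision=4,suppress=True)
for n in ['top','side','wrist']:
    c=snap(n,'a'); print(n,c['K'].tolist(),c['world_to_cam'].round(3).tolist(),[k for k in c])
print(ctrl.get_state())
E
```

```text
top [[492.717209989774, 0.0, 310.13159629163937], [0.0, 492.717209989774, 201.97667127608776], [0.0, 0.0, 1.0]] [[-0.017, -1.0, -0.011, 0.006], [0.998, -0.017, 0.059, -0.562], [-0.059, -0.01, 0.998, -1.462], [0.0, 0.0, 0.0, 1.0]] ['img', 'range_z', 'K', 'world_to_cam']
side [[488.7561527151908, 0.0, 319.7014183326586], [0.0, 488.7561527151908, 204.1078633917141], [0.0, 0.0, 1.0]] [[0.999, -0.035, -0.025, -0.57], [0.04, 0.551, 0.833, -0.071], [-0.016, -0.833, 0.552, -1.245], [0.0, 0.0, 0.0, 1.0]] ['img', 'range_z', 'K', 'world_to_cam']
wrist [[286.0525874453213, 0.0, 320.6086354494505], [0.0, 286.0525874453213, 203.77198308618753], [0.0, 0.0, 1.0]] [[0.427, 0.904, -0.001, -0.675], [-0.855, 0.403, -0.326, 0.041], [-0.294, 0.14, 0.945, -0.38], [0.0, 0.0, 0.0, 1.0]] ['img', 'range_z', 'K', 'world_to_cam']
{'time': 0.15, 'qpos': array([ 0.98  ,  0.287 ,  1.5779, -0.    ,  1.2786, -0.15  ]), 'dq': array([ 0.0002, -0.0025, -0.0056,  0.0009,  0.0001,  0.0013]), 'joint_efforts': array([  0.0013, -40.6603, -29.3139,  -0.0001,   0.004 ,   0.    ]), 'eef_pos': array([0.2877, 0.61  , 0.1934]), 'tcp_rot': array([ 0.154 ,  0.6902, -0.1552,  0.6898]), 'contact_force': array([ 0.2989,  0.3064, -0.6331]), 'wrist_torque': array([0.0097, 0.0112, 0.0404]), 'opening': 1.0014791813241979}
```

View pics/a_top.png

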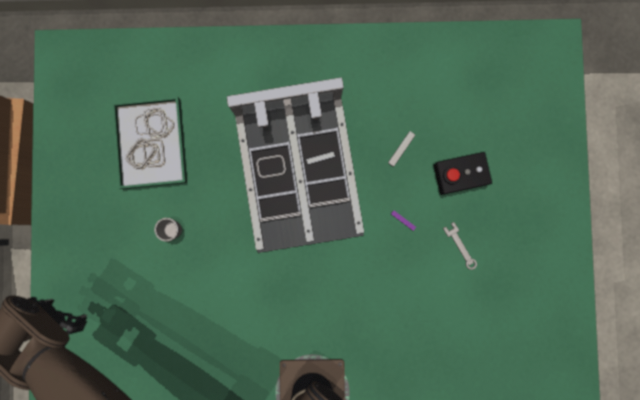

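View pics/a_side.png

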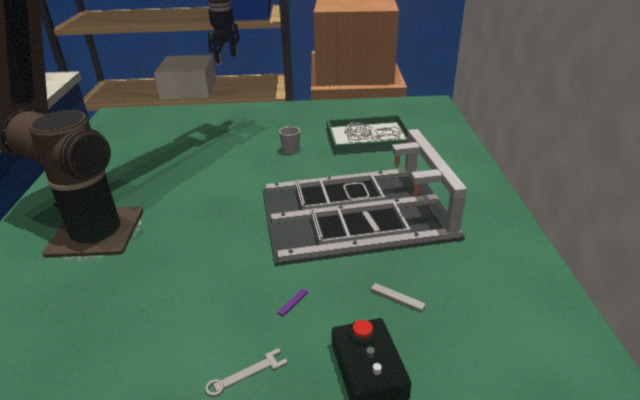

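View pics/a_wrist.png

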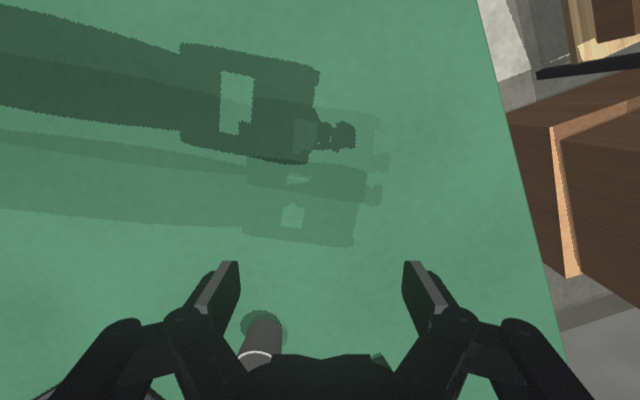

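```bash
python3 - <<'E'
from h import *
np.set_printoptions(precision=4,suppress=True)
c=dict(np.load('a_top.npz'))
im=c['img'][70:260,220:370][:,:,::-1]
cv2.imwrite('pics/a_topcrop.png',cv2.resize(im,None,fx=3.15,fy=3.15,interpolation=cv2.INTER_CUBIC))
cv2.imwrite('pics/a_sidecrop.png',cv2.resize(dict(np.load('a_side.npz'))['img'][120:270,250:480][:,:,::-1],None,fx=3.4,fy=3.4,interpolation=cv2.INTER_CUBIC))
E
```

```text
(no output)
```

View pics/a_topcrop.png

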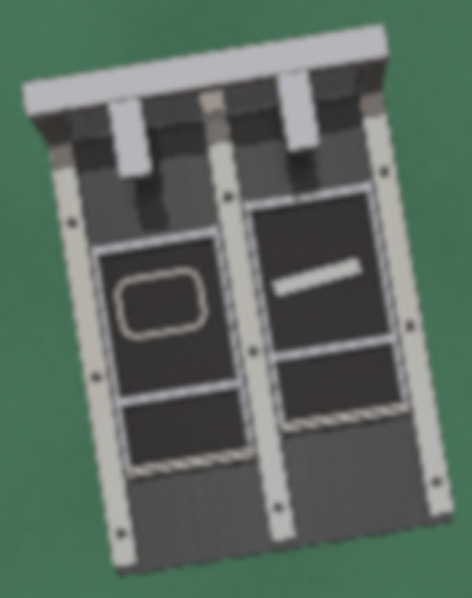

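View pics/a_sidecrop.png

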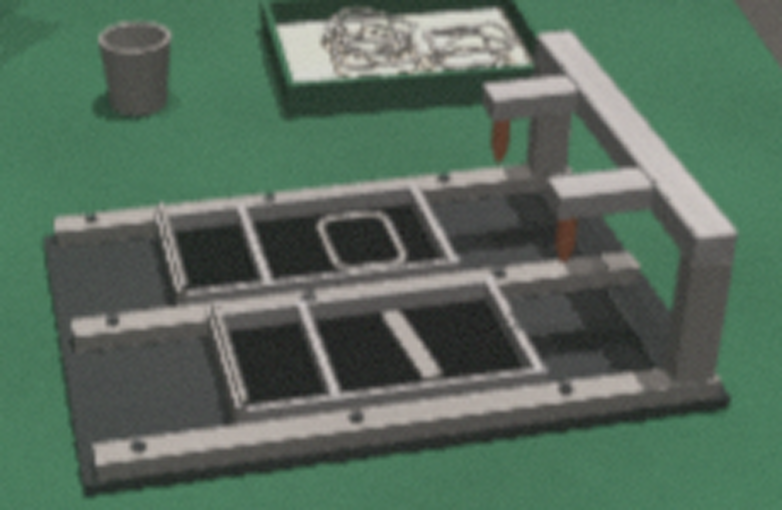

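```bash
python3 - <<'E'
from h import *
np.set_printoptions(precision=4,suppress=True)
c=dict(np.load('a_top.npz'))
f=lambda p,z:cast(c,220+(p[0]+.5)/3.15-.5,70+(p[1]+.5)/3.15-.5,z)
P={}
for n,p,z in [('railL bot',(122,567),.028),('railL top',(64,168),.028),('railM bot',(283,540),.028),('railM top',(219,142),.028),('railR bot',(442,515),.028),('railR top',(375,112),.028),
 ('lipL l',(131,468),.044),('lipL r',(254,452),.044),('lipR l',(284,425),.044),('lipR r',(408,406),.044),
 ('divL',(120,401),.036),('divLr',(240,384),.036),('divRl',(273,356),.036),('divRr',(396,339),.036),('hoop',(161,304),.024),('bar',(317,277),.028),
 ('endLl',(97,249),.036),('endLr',(218,233),.036),('endRl',(248,204),.036),('endRr',(370,186),.036)]:
    P[n]=f(p,z); print(n,P[n], deproj(c,220+p[0]/3.15,70+p[1]/3.15))
for a in 'LMR':
    d=P[f'rail{a} top']-P[f'rail{a} bot'];print(a,np.degrees(np.arctan2(d[1],d[0])))
for a,b in [('lipL l','lipL r'),('lipR l','lipR r'),('divL','divLr'),('divRl','divRr'),('railL bot','railR bot'),('endLl','endLr'),('endRl','endRr')]:
    d=P[a]-P[b];print(a,np.linalg.norm(d),np.degrees(np.arctan2(-d[0],d[1])))
E
```

```text
railL bot [0.4229 0.1523 0.028 ] [0.4214 0.1528 0.0147]
railL top [0.8036 0.2038 0.028 ] [0.8031 0.2032 0.0257]
railM bot [0.4458 0.0004 0.028 ] [ 0.4444 -0.0004  0.0129]
railM top [0.8259 0.0553 0.028 ] [0.8255 0.0544 0.0253]
railR bot [ 0.4668 -0.1495  0.028 ] [ 0.4656 -0.1519  0.013 ]
railR top [ 0.852  -0.0942  0.028 ] [ 0.8518 -0.0954  0.0247]
lipL l [0.5155 0.1411 0.044 ] [0.5144 0.14   0.0449]
lipL r [0.5285 0.0259 0.044 ] [0.5275 0.025  0.0421]
lipR l [ 0.5532 -0.0025  0.044 ] [ 0.5522 -0.0035  0.0446]
lipR r [ 0.569  -0.1187  0.044 ] [ 0.568  -0.1197  0.0428]
divL [0.5789 0.1516 0.036 ] [0.5782 0.1511 0.0322]
divLr [0.593  0.0384 0.036 ] [0.5923 0.0375 0.0313]
divRl [0.6189 0.0069 0.036 ] [0.6187 0.006  0.0273]
divRr [ 0.6329 -0.1093  0.036 ] [ 0.6318 -0.1102  0.0371]
hoop [0.6717 0.113  0.024 ] [0.6704 0.1118 0.0262]
bar [ 0.6943 -0.036   0.028 ] [ 0.6938 -0.0371  0.0245]
endLl [0.7236 0.1719 0.036 ] [0.7226 0.1709 0.0359]
endLr [0.7368 0.0571 0.036 ] [0.7357 0.056  0.0365]
endRl [0.764  0.0282 0.036 ] [0.7627 0.0272 0.0371]
endRr [ 0.779  -0.0877  0.036 ] [ 0.7782 -0.0887  0.035 ]
L 7.707512593906121
M 8.214886856063844
R 8.165169872857119
lipL l 0.11587065813658651 6.4381905771754
lipR l 0.1172135546319053 7.736830936719094
divL 0.1141422451818595 7.082289995846887
divRl 0.11696783732334681 6.8846387483788725
railL bot 0.30499920879455467 8.264025142850493
endLl 0.11563606708517296 6.529064658635856
endRl 0.11686910644234173 7.394704785484157
```

```bash
cat >> h.py <<'E'
from scipy.spatial.transform import Rotation as Ro
def plan(p,yaw_z):  # target TCP pos, heading (rad) of tool z axis in world, pointing down
    s=ctrl.get_state(); R0=Ro.from_quat(s['tcp_rot'])
    z=np.array([np.cos(yaw_z),np.sin(yaw_z),0]);x=np.array([0,0,-1.]);y=np.cross(z,x)
    R1=Ro.from_matrix(np.c_[x,y,z])
    return R0.inv().apply(np.array(p)-s['eef_pos']), (R0.inv()*R1).as_rotvec()
E
python3 - <<'E'
from h import *
np.set_printoptions(precision=4,suppress=True)
s=ctrl.get_state(); print(Ro.from_quat(s['tcp_rot']).as_matrix())
h=np.radians(7.9)
for y in (h,h+np.pi,):print(plan([.555,.092,.195],y))
E
```

```text
[[-0.001   0.4267  0.9044]
 [-0.0016  0.9044 -0.4267]
 [-1.     -0.0019 -0.0002]]
(array([-0.001 , -0.3544,  0.4628]), array([-0.5787, -0.0008,  0.0017]))
(array([-0.001 , -0.3544,  0.4628]), array([2.5629, 0.0023, 0.001 ]))
```

play_rows(
  claw=[255,255,255,255,255,255,255,255,255,255,255,255,255,255,255,255],
  travel=[
    [0,-0.012,0.015],
    [0,-0.035,0.045],
    [0,-0.063,0.083],
    [0,-0.092,0.12],
    [0,-0.12,0.157],
    [0,-0.148,0.194],
    [0,-0.177,0.231],
    [0,-0.205,0.268],
    [0,-0.234,0.305],
    [0,-0.262,0.342],
    [0,-0.29,0.379],
    [0,-0.316,0.413],
    [0,-0.338,0.441],
    [0,-0.35,0.457],
    [-0.001,-0.354,0.463],
    [-0.001,-0.354,0.463],
  ],
  dr=[
    [-0.02,0,0],
    [-0.05,0,0],
    [-0.1,0,0],
    [-0.15,0,0],
    [-0.2,0,0],
    [-0.25,0,0],
    [-0.3,0,0],
    [-0.35,0,0],
    [-0.4,0,0],
    [-0.44,0,0],
    [-0.48,0,0],
    [-0.52,0,0],
    [-0.55,0,0],
    [-0.57,0,0],
    [-0.579,0,0.001],
    [-0.579,0,0.001],
  ],
  force=40,
)

```text
time: 1.75
eef_pos: [0.5555, 0.0918, 0.1948]
tcp_rot: [-0.048, 0.706, 0.048, 0.705]
contact_force: [-0.2, -0.2, -0.2]
opening: 0.003
```

```bash
python3 - <<'E'
from h import *
np.set_printoptions(precision=4,suppress=True)
s=ctrl.get_state(); print(s['time'],s['eef_pos'],s['opening'],s['qpos'],s['contact_force']); print(Ro.from_quat(s['tcp_rot']).as_matrix())
snap('wrist','b');snap('side','b')
E
```

```text
1.75 [0.5555 0.0918 0.1948] 0.002632754588605209 [-0.0162  0.0412  1.8541 -0.0003  1.2476 -1.7236] [-0.1733 -0.1672 -0.1604]
[[-0.0013 -0.1362  0.9907]
 [-0.0003  0.9907  0.1362]
 [-1.     -0.0001 -0.0014]]
```

View pics/b_wrist.png

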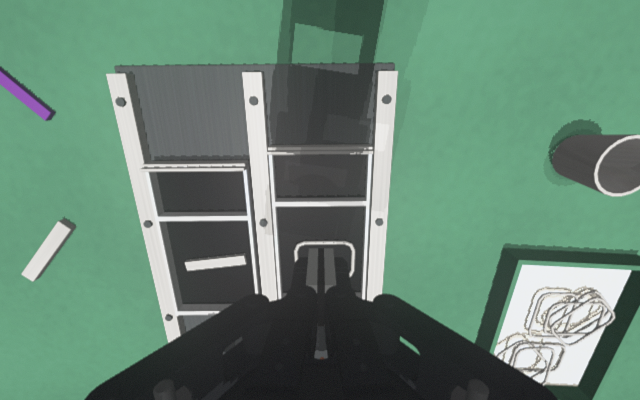

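View pics/b_side.png

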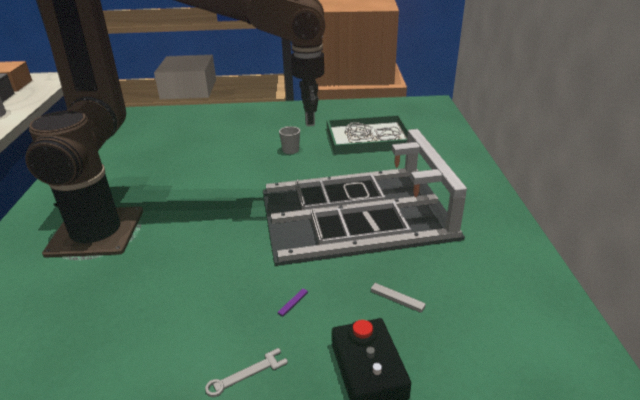

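```bash
python3 - <<'E'
from h import *
np.set_printoptions(precision=4,suppress=True)
c=dict(np.load('b_wrist.npz'))
cv2.imwrite('pics/b_wc.png',cv2.resize(c['img'][55:325,100:410][:,:,::-1],None,fx=2.2,fy=2.2,interpolation=cv2.INTER_CUBIC))
h=np.radians(7.9);ex=np.array([np.cos(h),np.sin(h),0]);O=np.array([.614,.0247,0])
for n,u,v,z in [('lipL',320,149,.046),('lipL l',372,149,.046),('lipL r',268,149,.046),('lipR',195,166,.046),('lipRr',143,167,.046),('lipRl',246,165,.046),('divL',321,203.5,.036),('divR',201,217,.036),('railMbot',252,72,.028),('railRbot',118,73,.028),('railLbot',387,71,.028)]:
    p=cast(c,u,v,z);d=p-O;print(n,p,deproj(c,u,v),'st',d@ex,d@[-ex[1],ex[0],0])
E
```

```text
lipL [0.5185 0.0869 0.046 ] [0.5194 0.087  0.0393] st -0.08609162103245463 0.07474228399914504
lipL l [0.5104 0.1455 0.046 ] [0.5139 0.1513 0.0162] st -0.08600177932513807 0.13385060759758863
lipL r [0.5265 0.0284 0.046 ] [0.5277 0.0272 0.0389] st -0.08618142859716939 0.01565642337486532
lipR [ 0.5575 -0.0539  0.046 ] [ 0.5596 -0.0572  0.0379] st -0.0667755669877713 -0.07007229408220965
lipRr [ 0.5669 -0.1136  0.046 ] [ 0.5688 -0.1175  0.0395] st -0.06569839862814976 -0.13049728913488234
lipRl [0.5483 0.0046 0.046 ] [0.5518 0.001  0.0308] st -0.06785250113073966 -0.010919669716618527
divL [0.5866 0.0975 0.036 ] [0.5866 0.0975 0.036 ] st -0.01716774882282268 0.07583861459144249
divR [ 0.6252 -0.0508  0.036 ] [ 0.6257 -0.0513  0.0349] st 0.0006682497963997475 -0.07634070624965711
railMbot [0.4477 0.0015 0.028 ] [0.4477 0.0015 0.028 ] st -0.16787216765723464 -9.219558726163829e-05
railRbot [ 0.4689 -0.1448  0.028 ] [ 0.4689 -0.1455  0.027 ] st -0.1670517815554853 -0.14799126864770756
railLbot [0.4265 0.1488 0.028 ] [0.4265 0.1488 0.028 ] st -0.1686901997751257 0.14873522716589863
```

View pics/b_wc.png

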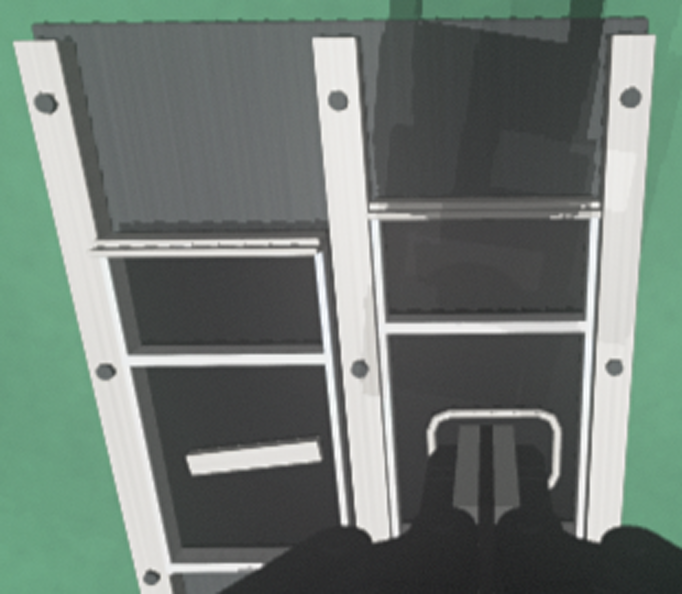

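play_rows(
  claw=[255,255,255,255,255,255,255,255,255,255],
  travel=[
    [0.01,0,0],
    [0.03,0,0],
    [0.06,0,0],
    [0.09,0,0],
    [0.115,0,0],
    [0.135,0,0],
    [0.15,0,0],
    [0.16,0,0],
    [0.165,0,0],
    [0.165,0,0],
  ],
  dr=[
    [0,0,0],
    [0,0,0],
    [0,0,0],
    [0,0,0],
    [0,0,0],
    [0,0,0],
    [0,0,0],
    [0,0,0],
    [0,0,0],
    [0,0,0],
  ],
)

```text
time: 2.85
eef_pos: [0.5545, 0.0934, 0.0295]
tcp_rot: [-0.049, 0.706, 0.049, 0.705]
contact_force: [0.4, -0.4, 0.8]
opening: 0.0
```

```bash
python3 - <<'E'
from h import *
snap('side','c')
c=dict(np.load('c_side.npz'))
cv2.imwrite('pics/c_sc.png',cv2.resize(c['img'][120:270,250:480][:,:,::-1],None,fx=3.4,fy=3.4,interpolation=cv2.INTER_CUBIC))
print(ctrl.get_state()['contact_force'])
E
```

```text
[ 0.01894247 -0.48660754 -0.46048502]
```

View pics/c_sc.png

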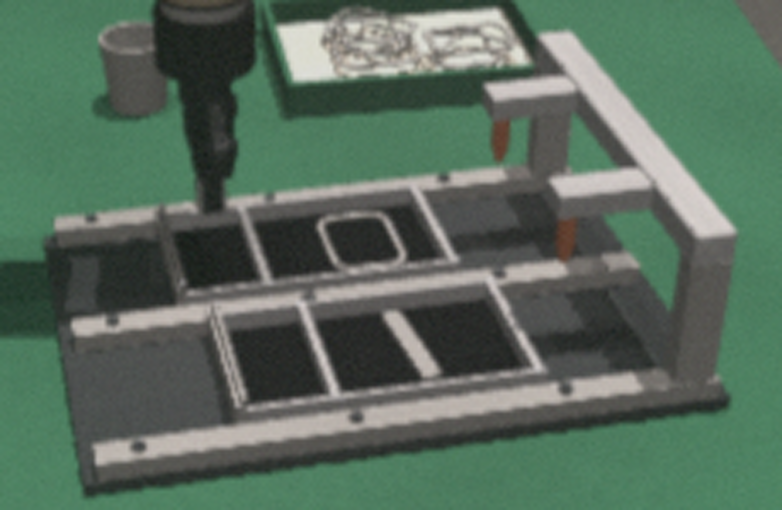

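play_rows(
  claw=[255,255,255,255,255,255,255,255,255,255,255,255],
  travel=[
    [0,0,-0.004],
    [0,0,-0.009],
    [0,0,-0.013],
    [0,0,-0.016],
    [0,0,-0.02],
    [0,0,-0.025],
    [0,0,-0.031],
    [0,0,-0.037],
    [0,0,-0.043],
    [0,0,-0.049],
    [0,0,-0.055],
    [0,0,-0.06],
  ],
  dr=[
    [0,0,0],
    [0,0,0],
    [0,0,0],
    [0,0,0],
    [0,0,0],
    [0,0,0],
    [0,0,0],
    [0,0,0],
    [0,0,0],
    [0,0,0],
    [0,0,0],
    [0,0,0],
  ],
)

```text
time: 4.1
eef_pos: [0.495, 0.0849, 0.0303]
tcp_rot: [-0.049, 0.706, 0.049, 0.705]
contact_force: [-0.3, -0.6, -0.3]
opening: 0.002
```

```bash
python3 - <<'E'
from h import *
snap('side','d')
c=dict(np.load('d_side.npz'))
cv2.imwrite('pics/d_sc.png',cv2.resize(c['img'][120:270,250:480][:,:,::-1],None,fx=3.4,fy=3.4,interpolation=cv2.INTER_CUBIC))
print(ctrl.get_state()['contact_force'],ctrl.get_state()['eef_pos'])
E
```

```text
[-0.11293359  0.52632087 -1.39624578] [0.49425392 0.08493221 0.03002159]
```

View pics/d_sc.png

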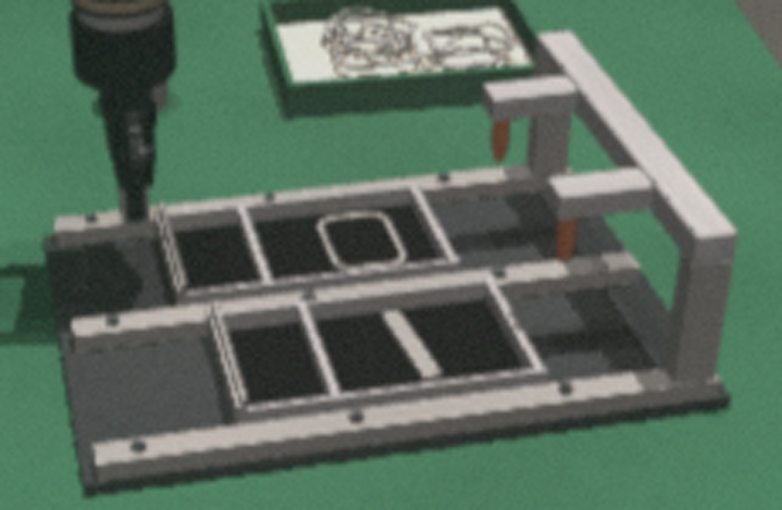

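```bash
python3 - <<'E'
from h import *
np.set_printoptions(precision=4,suppress=True)
def proj(c,p):
    q=c['world_to_cam'][:3,:3]@p+c['world_to_cam'][:3,3];K=c['K'];return K[0,0]*q[0]/-q[2]+K[0,2],K[1,1]*-q[1]/-q[2]+K[1,2]
for t,p in (('d',[.4945,.085,.03]),('c',[.5545,.0934,.0295]),('b',[.5555,.0918,.1948])):
    c=dict(np.load(t+'_side.npz'));u,v=proj(c,np.array(p));print(t,u,v,(u-250)*3.4,(v-120)*3.4)
c=dict(np.load('d_side.npz'))
for u,v in [(289,183),(290,180),(288,175),(287,165),(290,160)]:print(u,v,deproj(c,u,v))
c=snap('top','d')
for n,w in (('top',(c['img'][70:260,220:370],3.15)),):cv2.imwrite('pics/d_tc.png',cv2.resize(w[0][:,:,::-1],None,fx=3.1,fy=3.1,interpolation=cv2.INTER_CUBIC))
print(ctrl.get_state()['qpos'])
E
```

```text
d 289.8736793452761 196.1860811451952 135.5705097739388 259.0326758936637
c 312.2367979225328 193.76649416171162 211.60511293661148 250.8060801498195
b 310.43070305349863 138.24168244686555 205.46439038189536 62.02172031934288
289 183 [0.4953 0.0719 0.079 ]
290 180 [0.4985 0.071  0.0884]
288 175 [0.4952 0.0524 0.1143]
287 165 [0.4958 0.0279 0.1565]
290 160 [0.5035 0.0375 0.1648]
[-0.0323  0.1131  2.1108 -0.0001  0.9189 -1.7417]
```

View pics/d_tc.png

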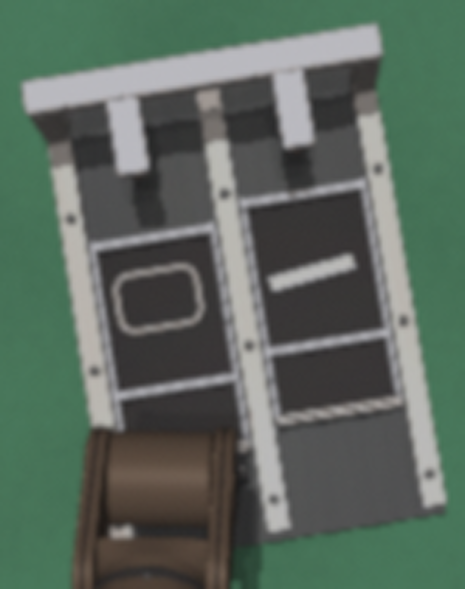

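```bash
python3 - <<'E'
from h import *
np.set_printoptions(precision=3,suppress=True)
c=dict(np.load('d_side.npz'))
for v in range(176,204,2):print(v,c['img'][v,289],deproj(c,289,v))
for u,v in [(300,198),(289,188)]:print(deproj(c,u,v))
cv2.imwrite('pics/d_sz.png',cv2.resize(c['img'][100:220,250:350][:,:,::-1],None,fx=5,fy=5,interpolation=cv2.INTER_NEAREST))
snap('wrist','d')
E
```

```text
176 [32 41 37] [0.496 0.075 0.098]
178 [32 37 33] [0.496 0.072 0.094]
180 [33 41 36] [0.496 0.071 0.088]
182 [33 40 33] [0.495 0.08  0.077]
184 [41 46 44] [0.495 0.07  0.077]
186 [82 83 79] [0.494 0.079 0.066]
188 [85 83 80] [0.49  0.146 0.018]
190 [69 70 69] [0.49  0.146 0.012]
192 [65 68 65] [0.49  0.137 0.011]
194 [64 68 65] [0.49  0.127 0.01 ]
196 [66 69 67] [0.49  0.117 0.011]
198 [58 61 58] [0.491 0.105 0.012]
200 [43 50 45] [0.491 0.093 0.013]
202 [37 41 39] [0.491 0.083 0.013]
[0.522 0.059 0.039]
[0.49  0.146 0.018]
```

View pics/d_sz.png

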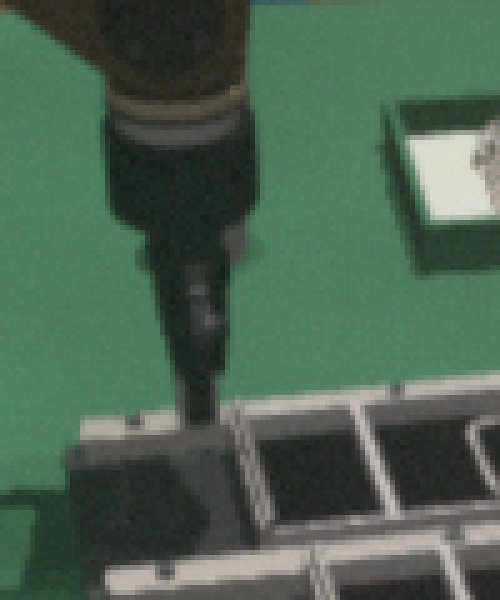

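View pics/d_wrist.png

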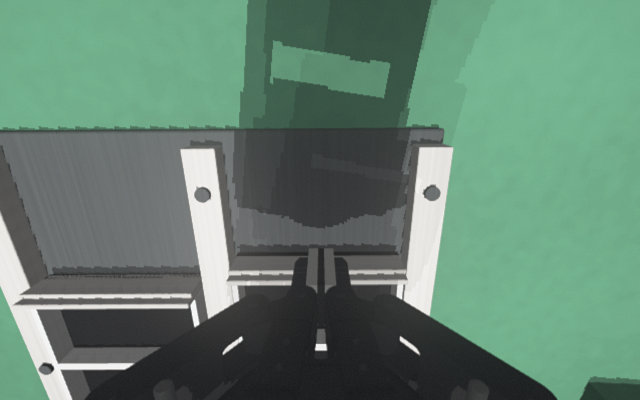

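```bash
python3 - <<'E'
from h import *
np.set_printoptions(precision=3,suppress=True)
def ray(c,u,v,y):
    K=c['K'];T=c['world_to_cam'];R=T[:3,:3];o=-R.T@T[:3,3]
    d=R.T@np.array([(u-K[0,2])/K[0,0],-(v-K[1,2])/K[1,1],-1.]);return o+d*(y-o[1])/d[1]
for t,y,u,vs,z in (('b',.0918,310,range(116,134),.1948),('c',.0934,311,range(174,192),.0295),('d',.085,289,range(180,192),.03)):
    c=dict(np.load(t+'_side.npz'))
    print(t,z)
    for v in vs: print(v,c['img'][v,u],deproj(c,u,v),ray(c,u,v,y))
E
```

```text
b 0.1948
116 [33 39 33] [0.557 0.081 0.259] [0.557 0.092 0.254]
117 [31 38 31] [0.556 0.081 0.257] [0.556 0.092 0.252]
118 [31 35 28] [0.556 0.086 0.251] [0.556 0.092 0.249]
119 [31 37 31] [0.556 0.08  0.252] [0.556 0.092 0.247]
120 [32 36 31] [0.556 0.08  0.249] [0.556 0.092 0.244]
121 [38 42 39] [0.556 0.084 0.245] [0.556 0.092 0.241]
122 [33 38 31] [0.556 0.08  0.244] [0.556 0.092 0.239]
123 [39 42 38] [0.556 0.08  0.241] [0.556 0.092 0.236]
124 [54 59 53] [0.556 0.081 0.238] [0.556 0.092 0.233]
125 [76 88 76] [0.556 0.083 0.235] [0.556 0.092 0.231]
126 [ 77 108  87] [0.556 0.087 0.23 ] [0.556 0.092 0.228]
127 [ 77 124  93] [ 0.557  0.586 -0.   ] [0.556 0.092 0.225]
128 [ 77 124  94] [ 0.556  0.577 -0.   ] [0.555 0.092 0.223]
129 [ 74 121  92] [ 0.556  0.575 -0.003] [0.555 0.092 0.22 ]
130 [ 76 125  96] [0.556 0.559 0.001] [0.555 0.092 0.217]
131 [ 75 123  93] [0.556 0.546 0.003] [0.555 0.092 0.215]
132 [ 73 122  93] [ 0.556  0.548 -0.002] [0.555 0.092 0.212]
133 [ 76 124  94] [ 0.556  0.538 -0.001] [0.555 0.092 0.209]
c 0.0295
174 [39 42 36] [0.553 0.08  0.099] [0.553 0.093 0.091
[... 903 characters left out ...]
 0.126 0.018] [0.551 0.093 0.038]
d 0.03
180 [33 41 36] [0.496 0.071 0.088] [0.495 0.085 0.08 ]
181 [33 43 37] [0.496 0.073 0.084] [0.495 0.085 0.077]
182 [33 40 33] [0.495 0.08  0.077] [0.495 0.085 0.074]
183 [30 37 33] [0.495 0.072 0.079] [0.495 0.085 0.071]
184 [41 46 44] [0.495 0.07  0.077] [0.494 0.085 0.068]
185 [68 69 64] [0.495 0.079 0.068] [0.494 0.085 0.065]
186 [82 83 79] [0.494 0.079 0.066] [0.494 0.085 0.062]
187 [88 89 83] [0.491 0.147 0.021] [0.494 0.085 0.059]
188 [85 83 80] [0.49  0.146 0.018] [0.494 0.085 0.056]
189 [75 76 73] [0.49  0.146 0.015] [0.494 0.085 0.053]
190 [69 70 69] [0.49  0.146 0.012] [0.493 0.085 0.05 ]
191 [67 72 69] [0.49  0.138 0.013] [0.493 0.085 0.046]
```

The state's TCP height is about 37 mm lower than where the side view puts the tips: the lowest tip pixel is at row 183 and gives z≈0.067 m, against 0.030 in the state. So the finger passed over the lip. I'll go back over the pocket, descend by what the camera shows, and check.

play_rows(
  claw=[255,255,255,255,255,255,255,255,255],
  travel=[
    [0,0,0.01],
    [0,0,0.025],
    [0,0,0.042],
    [0,0,0.055],
    [0,0,0.06],
    [0.005,0,0.06],
    [0.012,0,0.06],
    [0.018,0,0.06],
    [0.02,0,0.06],
  ],
  dr=[
    [0,0,0],
    [0,0,0],
    [0,0,0],
    [0,0,0],
    [0,0,0],
    [0,0,0],
    [0,0,0],
    [0,0,0],
    [0,0,0],
  ],
)

```text
time: 5.15
eef_pos: [0.5532, 0.0932, 0.0088]
tcp_rot: [-0.049, 0.707, 0.049, 0.704]
contact_force: [0.1, -0.1, -0.4]
opening: 0.003
```

```bash
python3 - <<'E'
from h import *
np.set_printoptions(precision=3,suppress=True)
c=snap('side','e')
cv2.imwrite('pics/e_sz.png',cv2.resize(c['img'][100:220,250:370][:,:,::-1],None,fx=5,fy=5,interpolation=cv2.INTER_NEAREST))
for v in range(184,198): print(v,c['img'][v,311],deproj(c,311,v))
s=ctrl.get_state();print(s['eef_pos'],s['contact_force'])
E
```

```text
184 [35 39 36] [0.552 0.081 0.068]
185 [33 34 32] [0.552 0.077 0.067]
186 [30 35 34] [0.552 0.082 0.061]
187 [35 38 35] [0.552 0.079 0.06 ]
188 [36 40 38] [0.552 0.078 0.058]
189 [57 57 54] [0.552 0.082 0.052]
190 [65 67 64] [0.552 0.085 0.047]
191 [43 46 42] [0.551 0.124 0.019]
192 [34 38 33] [0.551 0.118 0.02 ]
193 [28 34 31] [0.551 0.115 0.018]
194 [31 35 30] [0.551 0.107 0.02 ]
195 [35 41 37] [0.551 0.108 0.016]
196 [32 37 33] [0.551 0.103 0.017]
197 [28 31 28] [0.551 0.093 0.019]
[0.553 0.093 0.009] [-0.259 -0.656  0.552]
```

View pics/e_sz.png

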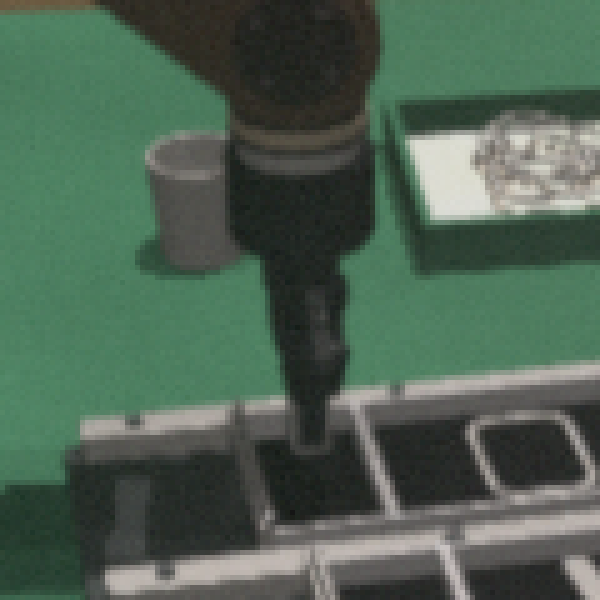

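The tips now end at pixel (311,190), at a true height of about 0.047 m and inside the pocket in plan. Going down another 14 mm.

play_rows(
  claw=[255,255,255,255,255],
  travel=[
    [0.005,0,0],
    [0.01,0,0],
    [0.013,0,0],
    [0.014,0,0],
    [0.014,0,0],
  ],
  dr=[
    [0,0,0],
    [0,0,0],
    [0,0,0],
    [0,0,0],
    [0,0,0],
  ],
)

```text
time: 5.7
eef_pos: [0.5533, 0.0932, -0.0053]
tcp_rot: [-0.049, 0.707, 0.049, 0.704]
contact_force: [0.1, -0.5, -0.2]
opening: -0.0
```

```bash
python3 - <<'E'
from h import *
np.set_printoptions(precision=3,suppress=True)
c=snap('side','f')
cv2.imwrite('pics/f_sz.png',cv2.resize(c['img'][100:220,250:370][:,:,::-1],None,fx=5,fy=5,interpolation=cv2.INTER_NEAREST))
for v in range(188,202): print(v,c['img'][v,311],deproj(c,311,v))
s=ctrl.get_state();print(s['eef_pos'],s['contact_force'])
E
```

```text
188 [34 40 36] [0.552 0.077 0.058]
189 [30 34 34] [0.552 0.079 0.053]
190 [36 39 39] [0.552 0.08  0.05 ]
191 [34 38 34] [0.552 0.081 0.046]
192 [28 34 30] [0.551 0.076 0.046]
193 [44 48 45] [0.551 0.079 0.041]
194 [54 57 54] [0.551 0.08  0.038]
195 [51 54 52] [0.551 0.085 0.031]
196 [30 34 28] [0.551 0.1   0.018]
197 [34 36 31] [0.551 0.1   0.015]
198 [31 34 32] [0.551 0.089 0.019]
199 [31 32 31] [0.551 0.083 0.02 ]
200 [32 38 34] [0.551 0.082 0.017]
201 [30 33 29] [0.55  0.076 0.018]
[ 0.553  0.093 -0.005] [ 0.658  0.336 -0.804]
```

View pics/f_sz.png

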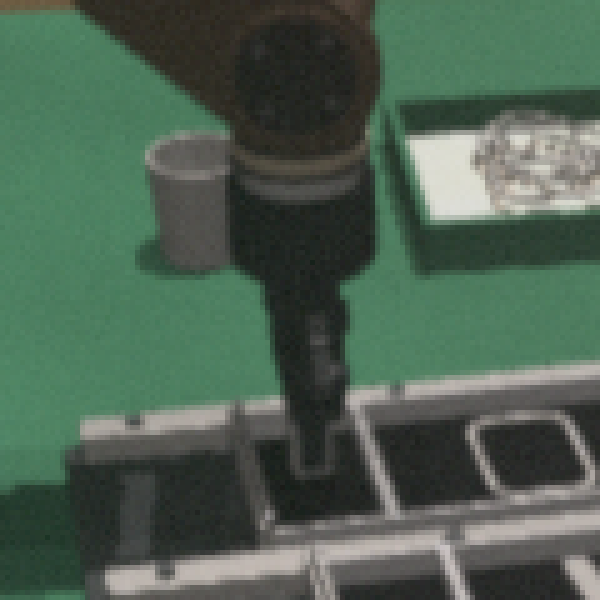

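Tips end at pixel (311,195), z≈0.033, inside the pocket between the lip and the divider. Now I'll pull.

play_rows(
  claw=[255,255,255,255,255,255,255,255,255,255],
  travel=[
    [0,0,-0.004],
    [0,0,-0.008],
    [0,0,-0.012],
    [0,0,-0.015],
    [0,0,-0.018],
    [0,0,-0.022],
    [0,0,-0.027],
    [0,0,-0.032],
    [0,0,-0.037],
    [0,0,-0.042],
  ],
  dr=[
    [0,0,0],
    [0,0,0],
    [0,0,0],
    [0,0,0],
    [0,0,0],
    [0,0,0],
    [0,0,0],
    [0,0,0],
    [0,0,0],
    [0,0,0],
  ],
)

```text
time: 6.75
eef_pos: [0.5118, 0.0872, -0.0048]
tcp_rot: [-0.049, 0.706, 0.049, 0.705]
contact_force: [2.3, -0.7, -0.3]
opening: 0.001
```

```bash
python3 - <<'E'
from h import *
c=snap('side','g')
cv2.imwrite('pics/g_sz.png',cv2.resize(c['img'][100:220,250:370][:,:,::-1],None,fx=5,fy=5,interpolation=cv2.INTER_NEAREST))
s=ctrl.get_state();print(s['eef_pos'],s['contact_force'])
E
```

```text
[ 0.51061268  0.08724488 -0.00502239] [ 0.48852361 -0.18409598 -0.08484997]
```

View pics/g_sz.png

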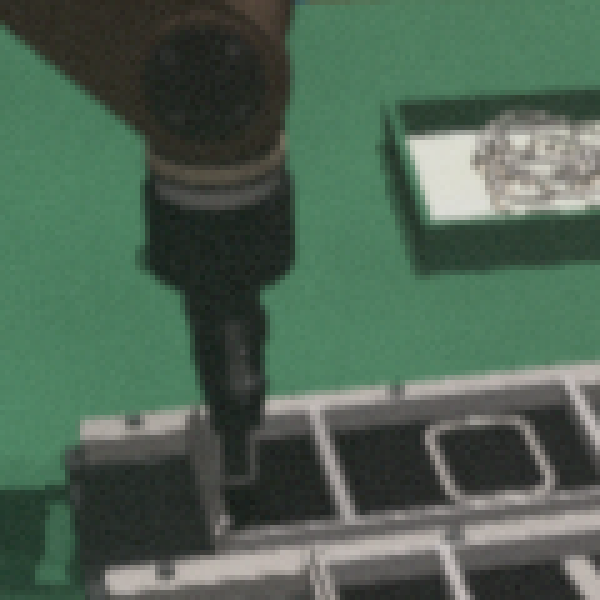

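The tray is following the finger (lip now at crop pixel x≈205, hoop still in its cell). Continuing to the stop.

play_rows(
  claw=[255,255,255,255,255,255,255,255,255],
  travel=[
    [0,0,-0.004],
    [0,0,-0.008],
    [0,0,-0.012],
    [0,0,-0.016],
    [0,0,-0.02],
    [0,0,-0.024],
    [0,0,-0.027],
    [0,0,-0.029],
    [0,0,-0.031],
  ],
  dr=[
    [0,0,0],
    [0,0,0],
    [0,0,0],
    [0,0,0],
    [0,0,0],
    [0,0,0],
    [0,0,0],
    [0,0,0],
    [0,0,0],
  ],
)

```text
time: 7.7
eef_pos: [0.4798, 0.0828, -0.0049]
tcp_rot: [-0.049, 0.707, 0.049, 0.704]
contact_force: [2.2, -1.2, -0.3]
opening: -0.0
```

play_rows(
  claw=[255,255,255,255],
  travel=[
    [0,0,-0.002],
    [0,0,-0.003],
    [0,0,-0.004],
    [0,0,-0.005],
  ],
  dr=[
    [0,0,0],
    [0,0,0],
    [0,0,0],
    [0,0,0],
  ],
)

```text
time: 8.1
eef_pos: [0.4748, 0.0821, -0.0049]
tcp_rot: [-0.049, 0.707, 0.049, 0.704]
contact_force: [2.2, -0.5, -1.2]
opening: 0.0
```

play_rows(
  claw=[255,255,255,255,255],
  travel=[
    [0,0,-0.001],
    [0,0,-0.002],
    [0,0,-0.003],
    [0,0,-0.004],
    [0,0,-0.005],
  ],
  dr=[
    [0,0,0],
    [0,0,0],
    [0,0,0],
    [0,0,0],
    [0,0,0],
  ],
)

```text
time: 8.6
eef_pos: [0.4697, 0.0814, -0.0049]
tcp_rot: [-0.049, 0.707, 0.049, 0.704]
contact_force: [1.8, -1.2, -1.2]
opening: 0.002
```

```bash
python3 - <<'E'
from h import *
c=snap('side','i')
cv2.imwrite('pics/i_sz.png',cv2.resize(c['img'][100:240,240:380][:,:,::-1],None,fx=4,fy=4,interpolation=cv2.INTER_NEAREST))
s=ctrl.get_state();print(s['eef_pos'],s['contact_force'])
E
```

```text
[ 0.46953765  0.08146419 -0.00490317] [ 1.46366342 -1.23083588  0.03585625]
```

View pics/i_sz.png

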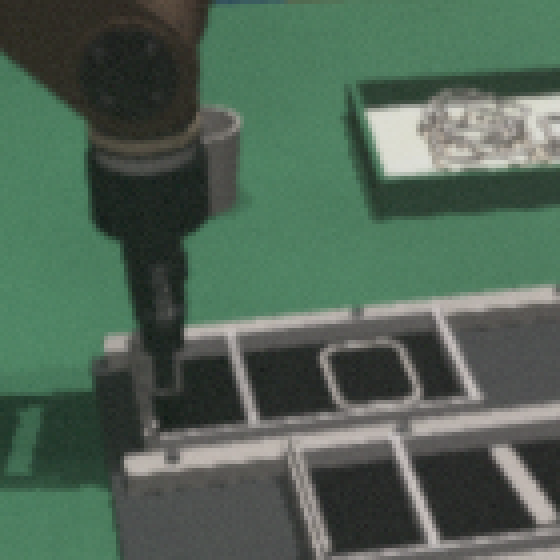

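play_rows(
  claw=[255,255,255,255,255],
  travel=[
    [0,0,-0.001],
    [0,0,-0.002],
    [0,0,-0.003],
    [0,0,-0.004],
    [0,0,-0.005],
  ],
  dr=[
    [0,0,0],
    [0,0,0],
    [0,0,0],
    [0,0,0],
    [0,0,0],
  ],
)

```text
time: 9.15
eef_pos: [0.4693, 0.0814, -0.0043]
tcp_rot: [-0.048, 0.702, 0.049, 0.708]
contact_force: [14.7, 3.7, -10.6]
opening: -0.005
```

Force rises to 15 N and motion has ended, so the tray is at its stop. Backing off the lip and lifting.

play_rows(
  claw=[255,255,255,255,255,255,255,255,255,255,255],
  travel=[
    [0,0,0.005],
    [0,0,0.012],
    [0,0,0.018],
    [0,0,0.02],
    [-0.01,0,0.02],
    [-0.03,0,0.02],
    [-0.06,0,0.02],
    [-0.09,0,0.02],
    [-0.12,0,0.02],
    [-0.14,0,0.02],
    [-0.14,0,0.02],
  ],
  dr=[
    [0,0,0],
    [0,0,0],
    [0,0,0],
    [0,0,0],
    [0,0,0],
    [0,0,0],
    [0,0,0],
    [0,0,0],
    [0,0,0],
    [0,0,0],
    [0,0,0],
  ],
)

```text
time: 10.25
eef_pos: [0.4902, 0.0839, 0.1401]
tcp_rot: [-0.048, 0.7, 0.048, 0.711]
contact_force: [0.7, 0.5, -0.2]
opening: -0.007
```

```bash
python3 - <<'E'
from h import *
np.set_printoptions(precision=4,suppress=True)
c=snap('wrist','j');snap('side','j')
s=ctrl.get_state();print(s['eef_pos'],s['contact_force'])
h=np.radians(7.9);O=np.array([.614,.0247,0])
# target front of right tray: station x=-0.14 , y=-.075 ; state z
ex=np.array([np.cos(h),np.sin(h),0]);ey=np.array([-ex[1],ex[0],0])
for X in (-.115,-.105,-.1):
    p=O+X*ex-.075*ey; p[2]=s['eef_pos'][2]; print(X,p,plan(p,h))
E
```

```text
[0.4875 0.0839 0.1359] [ 0.2313  0.4923 -1.283 ]
-0.115 [ 0.5104 -0.0654  0.1359] (array([-0.    , -0.1511,  0.0022]), array([-0.0008,  0.0086, -0.0001]))
-0.105 [ 0.5203 -0.064   0.1359] (array([ 0.0001, -0.1511,  0.0122]), array([-0.0008,  0.0086, -0.0001]))
-0.1 [ 0.5253 -0.0633  0.1359] (array([ 0.0001, -0.1511,  0.0172]), array([-0.0008,  0.0086, -0.0001]))
```

View pics/j_wrist.png

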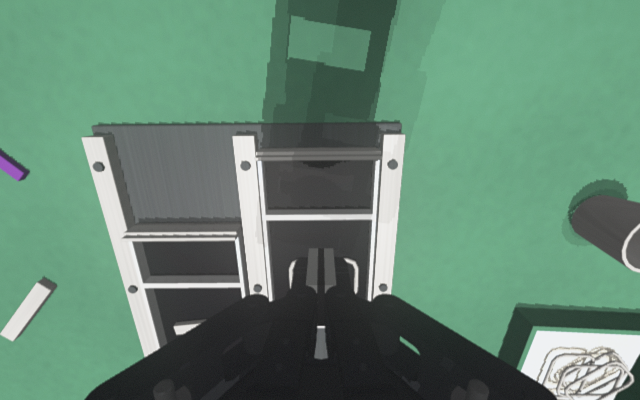

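View pics/j_side.png

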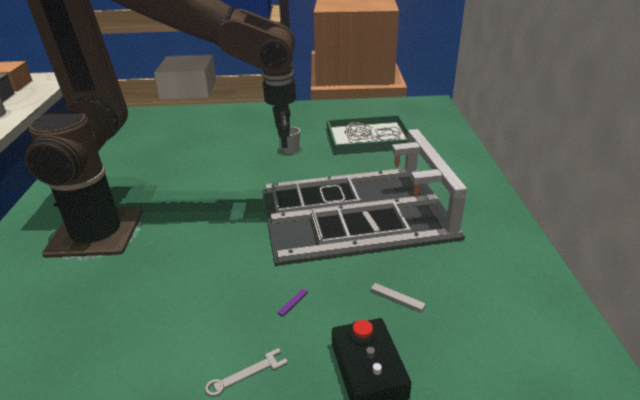

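```bash
python3 - <<'E'
from h import *
np.set_printoptions(precision=4,suppress=True)
c=dict(np.load('j_wrist.npz'))
h=np.radians(7.9);ex=np.array([np.cos(h),np.sin(h),0]);O=np.array([.614,.0247,0])
for n,u,v,z in [('lipL',320,155,.044),('divL',320,216,.036),('lipR',182,235,.044),('divR',190,284,.036),('hoop',324,265,.024)]:
    p=cast(c,u,v,z);d=p-O;print(n,p,deproj(c,u,v),'st',d@ex,d@[-ex[1],ex[0],0])
E
```

```text
lipL [0.4529 0.0789 0.044 ] [0.4538 0.079  0.039 ] st -0.15210817328349174 0.07579864069126695
divL [0.5188 0.0879 0.036 ] [0.5194 0.088  0.0346] st -0.08561977562210289 0.07568109297288252
lipR [ 0.5571 -0.0545  0.044 ] [ 0.5601 -0.057   0.0385] st -0.06727713539319258 -0.07057469284906238
divR [ 0.6245 -0.0507  0.036 ] [ 0.6253 -0.0511  0.0349] st 3.816782223597011e-06 -0.0760914282188592
hoop [0.5852 0.1018 0.024 ] [0.4782 0.0846 0.1969] st -0.017925331138442056 0.08029100725220481
```

play_rows(
  claw=[255,255,255,255,255,255,255],
  travel=[
    [0,-0.015,0.002],
    [0,-0.045,0.005],
    [0,-0.08,0.007],
    [0,-0.115,0.01],
    [0,-0.14,0.012],
    [0,-0.151,0.012],
    [0,-0.151,0.012],
  ],
  dr=[
    [0,0,0],
    [0,0.004,0],
    [0,0.008,0],
    [0,0.008,0],
    [0,0.008,0],
    [0,0.008,0],
    [0,0.008,0],
  ],
)

```text
time: 11.05
eef_pos: [0.5194, -0.0653, 0.1346]
tcp_rot: [-0.047, 0.706, 0.048, 0.705]
contact_force: [-0.3, 0.0, 0.4]
opening: 0.0
```

play_rows(
  claw=[255,255,255,255,255,255,255,255,255],
  travel=[
    [0.015,0,0],
    [0.04,0,0],
    [0.07,0,0],
    [0.095,0,0],
    [0.115,0,0],
    [0.13,0,0],
    [0.139,0,0],
    [0.143,0,0],
    [0.143,0,0],
  ],
  dr=[
    [0,0,0],
    [0,0,0],
    [0,0,0],
    [0,0,0],
    [0,0,0],
    [0,0,0],
    [0,0,0],
    [0,0,0],
    [0,0,0],
  ],
)

```text
time: 11.95
eef_pos: [0.5191, -0.0649, -0.0086]
tcp_rot: [-0.047, 0.706, 0.048, 0.705]
contact_force: [0.6, -0.7, 0.7]
opening: -0.001
```

```bash
python3 - <<'E'
from h import *
c=snap('side','k')
cv2.imwrite('pics/k_sz.png',cv2.resize(c['img'][120:270,240:420][:,:,::-1],None,fx=4,fy=4,interpolation=cv2.INTER_NEAREST))
s=ctrl.get_state();print(s['eef_pos'],s['contact_force'])
E
```

```text
[ 0.51958987 -0.06520122 -0.00794532] [ 1.66861971 -0.20551709 -0.49213004]
```

View pics/k_sz.png

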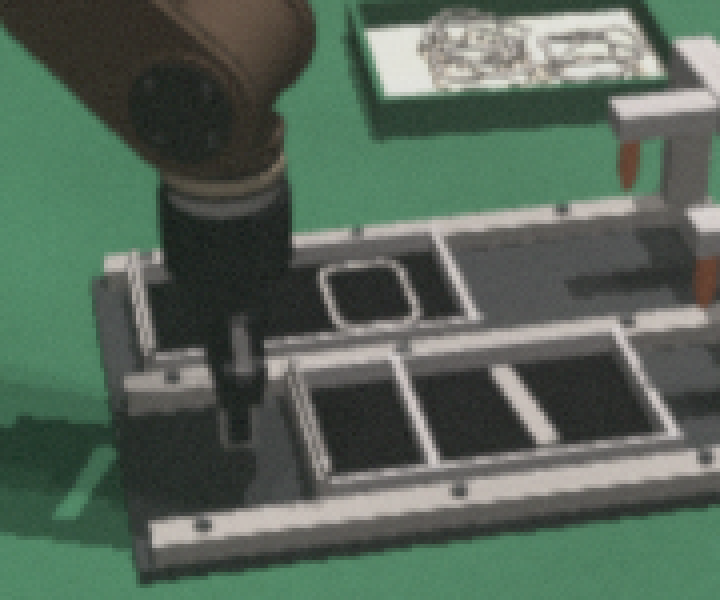

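Finger tip at crop pixel (235,440), in front of the right tray's face plate (x≈290). Pushing in.

play_rows(
  claw=[255,255,255,255,255,255,255,255,255,255,255,255,255,255,255,255],
  travel=[
    [0,0,0.005],
    [0,0,0.011],
    [0,0,0.016],
    [0,0,0.019],
    [0,0,0.022],
    [0,0,0.026],
    [0,0,0.03],
    [0,0,0.035],
    [0,0,0.04],
    [0,0,0.045],
    [0,0,0.05],
    [0,0,0.055],
    [0,0,0.06],
    [0,0,0.064],
    [0,0,0.067],
    [0,0,0.069],
  ],
  dr=[
    [0,0,0],
    [0,0,0],
    [0,0,0],
    [0,0,0],
    [0,0,0],
    [0,0,0],
    [0,0,0],
    [0,0,0],
    [0,0,0],
    [0,0,0],
    [0,0,0],
    [0,0,0],
    [0,0,0],
    [0,0,0],
    [0,0,0],
    [0,0,0],
  ],
)

```text
time: 13.6
eef_pos: [0.5881, -0.0558, -0.0082]
tcp_rot: [-0.047, 0.706, 0.048, 0.705]
contact_force: [-1.3, 1.3, 0.6]
opening: 0.002
```

play_rows(
  claw=[255,255,255,255,255],
  travel=[
    [0,0,0.002],
    [0,0,0.003],
    [0,0,0.004],
    [0,0,0.005],
    [0,0,0.006],
  ],
  dr=[
    [0,0,0],
    [0,0,0],
    [0,0,0],
    [0,0,0],
    [0,0,0],
  ],
)

```text
time: 14.1
eef_pos: [0.594, -0.055, -0.0082]
tcp_rot: [-0.047, 0.706, 0.048, 0.705]
contact_force: [-2.0, 0.8, 0.3]
opening: -0.003
```

play_rows(
  claw=[255,255,255,255,255,255],
  travel=[
    [0,0,0.001],
    [0,0,0.002],
    [0,0,0.003],
    [0,0,0.004],
    [0,0,0.005],
    [0,0,0.006],
  ],
  dr=[
    [0,0,0],
    [0,0,0],
    [0,0,0],
    [0,0,0],
    [0,0,0],
    [0,0,0],
  ],
)

```text
time: 14.7
eef_pos: [0.6001, -0.0542, -0.0082]
tcp_rot: [-0.047, 0.706, 0.048, 0.705]
contact_force: [-2.3, 0.7, -0.0]
opening: -0.0
```

play_rows(
  claw=[255,255,255,255,255,255],
  travel=[
    [0,0,0.001],
    [0,0,0.002],
    [0,0,0.003],
    [0,0,0.004],
    [0,0,0.005],
    [0,0,0.006],
  ],
  dr=[
    [0,0,0],
    [0,0,0],
    [0,0,0],
    [0,0,0],
    [0,0,0],
    [0,0,0],
  ],
)

```text
time: 15.3
eef_pos: [0.5995, -0.0541, -0.0082]
tcp_rot: [-0.048, 0.712, 0.049, 0.699]
contact_force: [-22.1, -3.2, 16.6]
opening: -0.0
```

```bash
python3 - <<'E'
from h import *
c=snap('side','l')
cv2.imwrite('pics/l_sz.png',cv2.resize(c['img'][120:270,240:440][:,:,::-1],None,fx=4,fy=4,interpolation=cv2.INTER_NEAREST))
s=ctrl.get_state();print(s['eef_pos'],s['contact_force'])
E
```

```text
[ 0.59948335 -0.05410262 -0.00819247] [-20.73070709  -1.66446326  14.22639686]
```

View pics/l_sz.png

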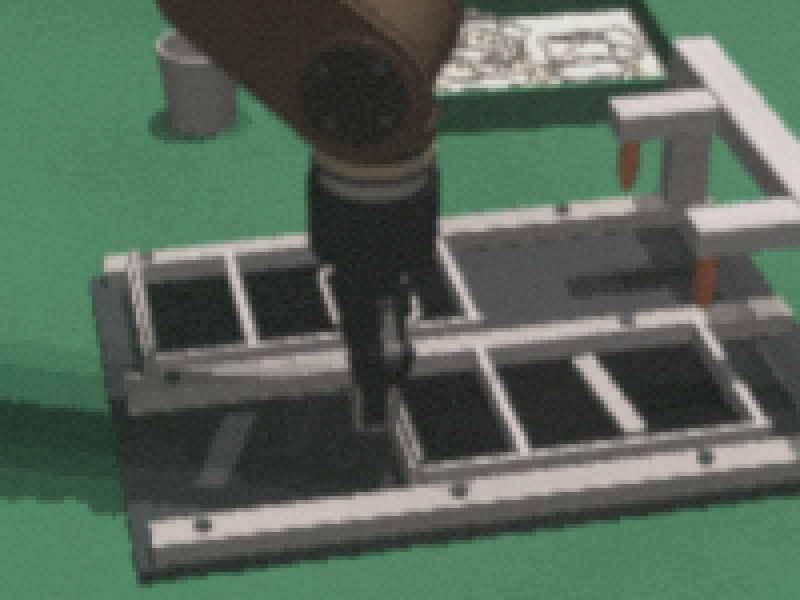

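22 N: the tray is against its inner stop. Backing off and lifting clear.

play_rows(
  claw=[255,255,255,255,255,255,255,255,255,255,255,255,255,255],
  travel=[
    [0,0,-0.005],
    [0,0,-0.015],
    [0,0,-0.025],
    [0,0,-0.03],
    [-0.01,0,-0.03],
    [-0.03,0,-0.03],
    [-0.06,0,-0.03],
    [-0.09,0,-0.03],
    [-0.12,0,-0.03],
    [-0.15,0,-0.03],
    [-0.18,0,-0.03],
    [-0.21,0,-0.03],
    [-0.22,0,-0.03],
    [-0.22,0,-0.03],
  ],
  dr=[
    [0,0,0],
    [0,0,0],
    [0,0,0],
    [0,0,0],
    [0,0,0],
    [0,0,0],
    [0,0,0],
    [0,0,0],
    [0,0,0],
    [0,0,0],
    [0,0,0],
    [0,0,0],
    [0,0,0],
    [0,0,0],
  ],
)

```text
time: 16.75
eef_pos: [0.5754, -0.0586, 0.2149]
tcp_rot: [-0.048, 0.711, 0.048, 0.7]
contact_force: [0.6, 0.3, -0.8]
opening: 0.001
```

```bash
python3 - <<'E'
from h import *
np.set_printoptions(precision=4,suppress=True)
c=snap('wrist','m');snap('side','m')
cv2.imwrite('pics/m_sz.png',cv2.resize(dict(np.load('m_side.npz'))['img'][120:270,240:470][:,:,::-1],None,fx=3.4,fy=3.4,interpolation=cv2.INTER_CUBIC))
s=ctrl.get_state();print(s['time'],s['eef_pos'],s['contact_force'])
E
```

```text
16.85 [ 0.5734 -0.0581  0.211 ] [-0.3601  0.7713 -0.004 ]
```

View pics/m_wrist.png

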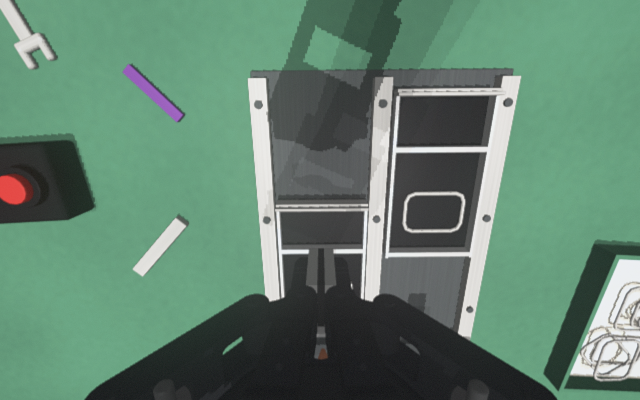

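View pics/m_sz.png

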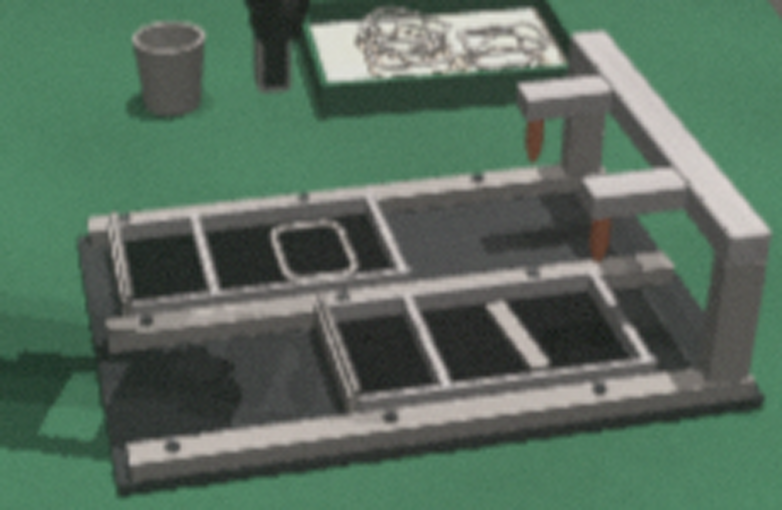

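```bash
python3 - <<'E'
from h import *
np.set_printoptions(precision=4,suppress=True)
c=dict(np.load('m_wrist.npz'))
h=np.radians(7.9);ex=np.array([np.cos(h),np.sin(h),0]);O=np.array([.614,.0247,0])
for n,u,v,z in [('lipL',450,92,.044),('divL',442,149.5,.036),('endL',428,254.5,.036),('lipR',321,207.5,.044),('divR',302,252,.036),('basefront',382,72,.012),('hoop',434,212,.024)]:
    p=cast(c,u,v,z);d=p-O;print(n,p,'st',d@ex,d@[-ex[1],ex[0],0])
c=dict(np.load('m_side.npz'))
f=lambda p:(240+p[0]/3.4,120+p[1]/3.4)
for n,p,z in [('divL',(205,255),.036),('divR',(427,341),.036),('endL',(388,235),.036),('endR',(622,320),.036),('bar',(518,333),.028)]:
    q=cast(c,*f(p),z);d=q-O;print(n,'st',d@ex,d@[-ex[1],ex[0],0])
E
```

```text
lipL [0.4551 0.0755 0.044 ] st -0.1504153682297761 0.07215006386493997
divL [0.5204 0.0874 0.036 ] st -0.08410513037899485 0.07499492387803267
endL [0.6652 0.1072 0.036 ] st 0.06203375846172609 0.07464270264771682
lipR [ 0.6137 -0.0517  0.044 ] st -0.010777790177314787 -0.07562924016598961
divR [ 0.6853 -0.0686  0.036 ] st 0.05776011012729259 -0.1022054697364467
basefront [ 0.4407 -0.0001  0.012 ] st -0.17502277464678773 -0.0007869706194655946
hoop [0.6059 0.1047 0.024 ] st 0.002932110171855236 0.08032552818767277
divL st -0.08298230088883371 0.06670333844414318
divR st 0.05746374767472401 -0.08138520560493677
endL st 0.06332015191437754 0.06528314002254482
endR st 0.2026315970190418 -0.08514898225307126
bar st 0.12784135799913415 -0.0744998915618902
```

```bash
python3 - <<'E'
from h import *
s=ctrl.get_state();print(s['time'],s['contact_force'],abs(s['dq']).max())
print(ctrl.sign_off())
E
```

```text
16.85 [-0.36009586  0.77125715 -0.00401729] 0.023177644804450486
the job is handed in; nothing more can be done
None
```

The changeover is done and handed in at about 16.9 s. I hooked the shut fingertips behind the left lip and drew out the left tray, which holds the hoop. Then I pushed the right tray, with the bar, home on its front plate.

**Final checks:**
- **Trays:** each one came up firmly against its stop (about 15–22 N). Afterwards the two lips were 140 mm apart along the rails (139–142 mm across the wrist and side views), which matches the full travel between the stops.
- **Parts:** the hoop and the bar were both still lying in their cells.
- **Tin, wrench and stop button:** I never went near them. The pictures show the tin standing and the wrench and button untouched, but I did not measure them.
- **Gripper:** it finished about 0.2 m up, touching nothing.

**What disagreed:**
- **Fingertip height:** the state's tool height read about 37 mm lower than the fingertips seen in the side camera. My first pull therefore passed over the lip without touching it. I set the later heights from the camera.
- **Station origin:** my first estimate along the rails was about 10 mm off, because I wrongly assumed the rails reach the front edge of the base plate. The trays were placed by feeling for their stops, so this did not affect the result.

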